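Park the tail stop's index plunger and snug the batten in the sanding jig

TASK

Free the sliding tail stop of the sanding jig: pull its sprung index plunger up by the black knob and twist it round until it drops into its rest notch and stays up by itself when you let go. Then push the tail stop along until it has carried the batten fully home against the head stop's rubber buffer, and lean on it firmly for a moment so that the batten stays nipped between the two stops without play when you take your hand away, the plunger still parked. Use a light hand: do not wrench the plunger against its stop or in its slot, do not ram the batten, and leave the other things on the bench and the jig where they are.

Things in the scene. Friction and masses are not known exactly. Their poses are not given: they have to be found in the camera images.
- jig: Sanding jig, screwed to the bench: plywood base 170 x 500 x 18 mm. Origin at the centre of its underside on the bench; y runs along the jig from the head stop (-y end) to the tail stop (+y end), z up. On it a channel 60 mm wide (|x| < 30 mm) between two wooden guides 9 mm high, with a strip of index holes 32 mm apart in its floor at the tail end.
- head: Head stop: dark wooden cross block 96 x 22 mm, top 15 mm above the jig's base, fixed across the channel near the -y end, elsewhere each time. Origin at the centre of its underside, on the jig's base; axes as the jig's. A black rubber buffer (44 x 14 mm) on a screw stands out of its +y side: its face is 14 to 26 mm from the origin, set differently each time and not measured; it does not yield.
- tail: Tail stop: aluminium plate 56 x 180 x 14 mm that slides in the channel, with a blue plunger housing (44 x 48 mm, 39 mm high) and an upright blue push plate at its rear (+y). Origin on the plunger's axis, on the jig's base; axes as the jig's. Locked until the plunger is raised; then it slides with about 5 N of drag, which holds it where it is left and keeps a nip of up to 5 N.
- slide (a joint): How far the tail stop has slid towards the head stop (jig's -y), m; 0 at the start, at most 0.085. Moves only while the plunger is up by more than 6 mm.
- nose (a point): Centre of the tail stop's front face (looks to the jig's -y, meets the batten's tail end), 90 mm ahead of the plunger's axis, 8 mm above the jig's base. The face is hard rubber, 56 mm wide and 14 mm high. Axes as the jig's.
- push_plate (a point): Centre of the rear (+y) face of the push plate, where the tail stop is pushed towards -y: 77 mm behind the plunger's axis, 60 mm above the jig's base (78 mm above the bench). The plate is 44 mm wide, 10 mm thick, its top 80 mm above the jig's base. Nothing stands behind it. Axes as the jig's.
- knob: Plunger with its black fluted knob, 34 mm diameter, 24 mm high, a red line on top. Origin on the upright axis at the middle of the knob's height: 95 mm above the bench while down. x axis along the red line and the brass cross pin under the knob. Free all round: the housing's top is 38 mm below the knob's middle, the push plate's near side 67 mm from the axis, its top 3 mm above the knob's middle.
- sleeve_top (a point): Centre of the crown (level top) of the slotted steel sleeve, 25 mm diameter, fixed under the knob on the plunger's axis, 80 mm above the bench. The cross pin runs in it: a deep slot across the jig (pin down, plunger engaged), the crown, and V-shaped rest notches along the jig, a quarter turn from the slot either way. Axes as the jig's.
- lift (a joint): How far the plunger is pulled up, m. 0 = down in an index hole (start); the cross pin clears the sleeve's crown at 0.011; hard end stop at 0.015; resting in the notch about 0.008. The spring and weight pull down with about 6 N at 0, 9.5 N in the notch and 12.5 N at the end stop.
- twist (a joint): Turn of the plunger, rad, positive anticlockwise from above. 0 = pin and red line across the jig, in the slot (start); it turns only a few degrees until the pin is over the crown. Rest notches at +1.571 and -1.571 (red line along the jig): either will do. The V draws the pin in from about 0.3 rad to either side once let down and let go; standing on the crown is not parked.
- batten: Pale pine batten to be sanded, 56 mm wide, 200 mm long, 22 mm thick, 0.1 to 0.2 kg, lying loose in the channel between head stop and tail stop, with a gap at both ends. Origin at the centre of its underside, y along the jig.
- batten_tail_end (a point): Centre of the batten's end towards the tail stop, 8 mm above its underside.
- sander: Bystander: grey electric sheet sander 0.3 m long, 0.15 m high, standing on the bench. Origin at the centre of its pad's underside.
- screwdriver: Bystander: screwdriver with lime green handle, 200 mm, lying on the bench.
- glue: Bystander: yellow glue bottle, 58 mm diameter, 160 mm high, standing on the bench. Origin under its foot.
- spare_batten: Bystander: spare brown batten 56 x 260 x 22 mm lying on the bench. Origin at the centre of its underside.
- tape: Bystander: yellow tape measure 72 x 36 x 66 mm on the bench. Origin at the centre of its underside.
- square: Bystander: try square, dark wooden stock 100 mm and steel blade 150 mm, lying on the bench. Origin under its stock.
- cork_block: Bystander: cork sanding block 34 x 72 x 26 mm lying on the jig's base beside the channel (-x side). Origin at the centre of its underside.
- bench_dog: Bystander: bench dog, grey peg with orange head (28 mm diameter, 42 mm high) standing on the jig's base beside the channel (+x side). Origin under its foot.
Mind the look-alikes: they are no part of the job. Leave any grey or turquoise look-alike of the batten alone.

How it is judged:
By the outcome, as a careful person would: the job done as asked, in the order asked, and still so for the second after the job is handed in, with the robot touching nothing.
It also fails if it takes over 64 s, if anything falls off the work surface, if the arm or the gripper's body presses on something with over 40 N, if the wrist force passes 120 N, or if a joint passes its speed limit or range.

ROBOT

A 6-joint arm with a two-finger parallel gripper is mounted at the origin on the work surface. World frame = base frame: x ahead of the robot, y to its left, z up, the work surface at z = 0. Lengths are in m, angles in rad, forces in N, time in s.
With the tool pointing down it reaches from about 0.375 to 0.975 m from the base axis. Payload 3.8 kg.
Tool frame: the origin (TCP) lies between the finger pads; the fingertips stand 11 mm ahead of it and the grasp point (between the pads) lies 8 mm behind it (manip.tips_ahead is the distance from the TCP to the fingertips, in m); z points along the fingers, y is the line along which they close (so a half turn about z gives the same grasp; the last joint's range is limited). The gripper opens to 85 mm and grips with 20 to 120 N. Pads are 22 mm wide; open, the fingers measure 114 mm over their backs; the gripper's body (76 mm by 85 mm) begins 54 mm behind the grasp point. The pads swing forward as they close: fully open they stand 13 mm farther back than shut.
Start: joints at [-0.037, 0.264, 1.604, -0, 1.274, -0.037], TCP at [0.675, -0, 0.242] pointing down, gripper open.
Joint ranges: [-2.63, 2.63], [-0.94, 2.18], [0.31, 2.57], [-1.31, 4.45], [0, 2.66], [-2.55, 2.55]. Speed limits (rad/s): [2.57, 2.57, 3.14, 3.14, 3.14, 3.14].

INTERFACE

Orientations are given as a unit quaternion [w, x, y, z].
In Python, from plant import manip, imaging, ticket, nets gives the robot as it stands.
- The arm moves only by the shell command python3 -m creep 'ROWS' [FORCE]. ROWS is a JSON object of lists of equal length, an entry for each row: "dp": the shift along the world's x, y, z in units of 50 mm (1.0 is 50 mm), a list of three; "roll": the turn about the world's z in units of 8 degrees (1.0 is 8 degrees); "claw": the finger opening in mm, from 0 to 85.4. A call has 1 to 5 rows; each row shifts and turns the commanded pose from where the row before left it; what a row does not reach is not made up. A row lasts 1/8 s, in which the tool goes at most 62.5 mm and 10.7 degrees, less where a joint would pass 70% of its speed; a pose out of reach is approached as far as the arm can. A call is refused whole if a number of a shift passes 1 or a number of a turn 1, either way. A call with a gripper value outside its range is refused whole. The fingers move at their own pace and stop on an object; FORCE is the grip in N (left out, the last holds). Time passes only in rows, so rows that do not move let the fingers close. It gives the time, the measured TCP pose, the force, the opening and the grip force at its end, in the units of the state.
- manip.observe(): the state, without advancing time (a new reading comes with each control period).
- imaging.capture(name): name is "scene" or "side" or "wrist"; returns a dict with "img" (400x640x3 uint8, blue, green, red), "vertical_fov" (degrees; the focal length in pixels is half the picture's height over the tangent of half this angle, whatever the lens; pixels are square), "cx", "cy" (the principal point, pixels), "R" (3x3) and "t" (3): a world point X has camera coordinates R X + t. Camera axes: x right, y down, z forward; pixel columns grow to the right and rows downward; lengths in m; the calibration is good to about 2 mm. A picture is of the moment at which its call begins. There is no depth.
- ticket.close_job(): hands the job in; it is judged then, once.
Trained networks look in the newest picture that a camera, given by its name, has taken for a name from the list of things; names that differ only in an ending like _2 or _b are one class to them, and where a whole thing is asked for, a point or a joint stands for the part that bears it (a point fixed in the world has none). Each returns a list of dicts, best first, with "conf" (0 to 1); they miss things now and then, are a little off and sometimes report something else, mostly with a low value. They report only what shows in the picture. A call takes as long as a camera call. They do not tell look-alikes from the thing itself.
- nets.trace(camera, query): "pixels" (400x640 bool, what is visible of it) and "extent" ([left, top, right, bottom] in pixels, round what is visible of it).
- nets.mark_of(camera, query): "position" ([column, row] in pixels: a listed point, or the origin of a listed thing).
The state is a dict: "t": time; "qpos": joint angles; "joint_velocities": joint speeds; "joint_efforts": joint torques, N m; "tool_pos": TCP position; "eef_rot": TCP orientation; "force": force on the tool from outside, world axes, zero at the start; "moment": the same for the moment, N m; "width": finger opening in m; "grasp_force": force on a finger pad.
Only numpy, scipy, OpenCV 4.12 (cv2) and the standard library are available. Lean on these libraries where they do the work, as an engineer would, in place of code of your own. Each camera call takes 0.05 s, during which the arm holds its last target. There are 200 camera calls.

## Working session

There is one attempt and no reset: what is moved stays moved. The work goes in short steps, Python scripts to look and compute and a shell command to move; the robot and the scene stay as the last step left them, time stands still between calls to the robot, and variables do not carry over. Pictures are saved under pics/ and viewed, at most 10 in all, crops included, and the job is handed in when it is done.

```bash
mkdir -p pics; cat > h.py <<'E'
import numpy as np, cv2
from plant import manip, imaging, ticket, nets
def cam(c):
    f=c["img"].shape[0]/2/np.tan(np.radians(c["vertical_fov"])/2)
    return np.array([[f,0,c["cx"]],[0,f,c["cy"]],[0,0,1]]),np.array(c["R"]),np.array(c["t"])
def ray(c,p):
    K,R,t=cam(c); d=R.T@np.linalg.solve(K,[p[0],p[1],1]); return -R.T@t,d
def at_z(c,p,z):
    o,d=ray(c,p); return o+d*(z-o[2])/d[2]
def proj(c,X):
    K,R,t=cam(c); q=K@(R@np.array(X)+t); return q[:2]/q[2]
def tri(obs):
    A=np.zeros((3,3));b=np.zeros(3)
    for c,p in obs:
        o,d=ray(c,p); d=d/np.linalg.norm(d); M=np.eye(3)-np.outer(d,d); A+=M;b+=M@o
    return np.linalg.solve(A,b)
E
python3 - <<'E'
from h import *
Z=dict(jig=0,head=.018,knob=.095,sleeve_top=.080,push_plate=.078,nose=.026,batten=.018,batten_tail_end=.026,cork_block=.018,bench_dog=.018,glue=0,sander=0,tape=0)
for n in ("scene","side","wrist"):
    c=imaging.capture(n); cv2.imwrite(f"pics/{n}0.png",c["img"])
    for q,z in Z.items():
        for r in nets.mark_of(n,q)[:3]:
            if r["conf"]>.25: print(n,q,round(r["conf"],2),np.round(r["position"]),np.round(at_z(c,r["position"],z),3))
E
```

```text
scene jig 0.77 [300. 208.] [ 0.505 -0.079  0.   ]
scene head 0.52 [252. 230.] [ 0.556 -0.253  0.018]
scene sleeve_top 0.74 [444. 162.] [0.51  0.441 0.08 ]
scene push_plate 0.73 [358. 166.] [0.445 0.148 0.078]
scene nose 0.73 [154. 229.] [ 0.47  -0.561  0.026]
scene nose 0.61 [320. 194.] [ 0.485 -0.001  0.026]
scene batten 0.97 [420. 214.] [0.651 0.303 0.018]
scene batten 0.88 [288. 214.] [ 0.529 -0.122  0.018]
scene batten 0.57 [342. 283.] [ 0.809 -0.019  0.018]
scene batten_tail_end 0.88 [314. 199.] [ 0.5   -0.024  0.026]
scene batten_tail_end 0.87 [346. 250.] [0.713 0.024 0.026]
scene batten_tail_end 0.61 [429. 237.] [0.743 0.295 0.026]
scene cork_block 0.83 [277. 196.] [ 0.45  -0.145  0.018]
scene bench_dog 0.53 [281. 234.] [ 0.598 -0.161  0.018]
scene glue 0.74 [287. 293.] [ 0.79  -0.186  0.   ]
scene sander 0.91 [443. 159.] [0.446 0.488 0.   ]
scene sander 0.54 [287. 292.] [ 0.786 -0.185  0.   ]
scene tape 0.57 [210. 176.] [ 0.282 -0.364  0.   ]
side jig 0.59 [324. 220.] [ 0.516 -0.058  0.   ]
side head 0.7 [328. 179.] [ 0.563 -0.253  0.018]
side knob 0.47 [328. 230.] [0.463 0.0
[... 848 characters left out ...]
]
wrist knob 0.84 [56. 98.] [0.458 0.077 0.095]
wrist sleeve_top 0.83 [69. 95.] [0.459 0.079 0.08 ]
wrist push_plate 0.68 [19.  2.] [0.433 0.151 0.078]
wrist push_plate 0.33 [146. 179.] [0.513 0.004 0.078]
wrist nose 0.6 [144. 180.] [ 0.482 -0.01   0.026]
wrist batten 0.76 [195. 264.] [ 0.524 -0.119  0.018]
wrist batten 0.64 [423. 179.] [ 0.796 -0.011  0.018]
wrist batten_tail_end 0.64 [351. 131.] [0.712 0.044 0.026]
wrist batten_tail_end 0.59 [156. 194.] [ 0.494 -0.026  0.026]
wrist cork_block 0.58 [148. 276.] [ 0.464 -0.135  0.018]
wrist cork_block 0.58 [110.  96.] [0.456 0.079 0.018]
wrist bench_dog 0.67 [263. 298.] [ 0.606 -0.167  0.018]
wrist glue 0.69 [405. 303.] [ 0.794 -0.188  0.   ]
```

View pics/scene0.png

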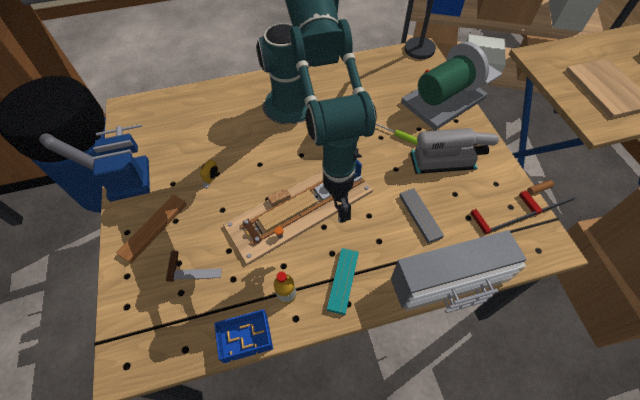

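View pics/side0.png

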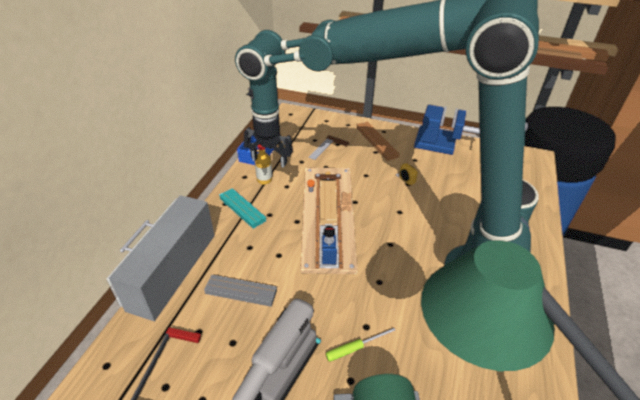

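The picture shows the jig at (300,208) in scene. There are three batten candidates: pine in the channel at (288,214), grey at (420,214) and turquoise at (342,283). The pine one between the stops is meant, and the other two are look-alikes. The job only touches the knob and push plate of the jig's tail stop. I'll move above the knob and look closer.

```bash
python3 -m creep '{"dp":[[-0.85,0.3,0],[-0.85,0.3,0],[-0.85,0.3,0],[-0.85,0.3,-0.1],[-0.85,0.3,-0.1]],"roll":[0.4,0.4,0.4,0.5,0.5],"claw":[60,60,60,60,60]}' 40
python3 -m creep '{"dp":[[0,0,0],[0,0,0]],"roll":[0,0],"claw":[60,60]}'
python3 - <<'E'
from h import *
s=manip.observe(); print(s["tool_pos"],s["eef_rot"],s["qpos"],s["force"],s["width"])
Z=dict(head=.018,knob=.095,sleeve_top=.080,push_plate=.078,nose=.026,batten_tail_end=.026)
C={n:imaging.capture(n) for n in ("wrist","side","scene")}
c=C["wrist"];cv2.imwrite("pics/w1.png",c["img"])
for n in C:
  for q,z in Z.items():
    for r in nets.mark_of(n,q)[:2]:
        if r["conf"]>.25: print(n,q,round(r["conf"],2),np.round(r["position"]),np.round(at_z(C[n],r["position"],z),4))
E
```

```text
t: 2.72
tool_pos: [0.4612, 0.0754, 0.2324]
eef_rot: [0.0, 0.59, 0.808, 0.0]
force: [-0.4, 0.6, 0.0]
width: 0.0604
grasp_force: 0.0
t: 2.98
tool_pos: [0.4633, 0.075, 0.233]
eef_rot: [0.001, 0.591, 0.807, 0.001]
force: [0.7, 0.7, -0.6]
width: 0.06
grasp_force: 0.0
[0.46327693 0.07501386 0.23297843] [8.46241848e-04 5.90642796e-01 8.06932456e-01 6.18732479e-04] [ 1.07608019e-01 -1.28175904e-01  2.03856346e+00 -2.40156586e-04
  1.22912074e+00 -1.99396871e-01] [ 0.74965279  0.66055888 -0.62638272] 0.0600105504363042
wrist knob 0.88 [313. 188.] [0.4597 0.0762 0.095 ]
wrist knob 0.58 [314. 326.] [ 0.5036 -0.0595  0.095 ]
wrist sleeve_top 0.96 [312. 178.] [0.4571 0.0805 0.08  ]
wrist nose 0.89 [309. 244.] [ 0.4807 -0.0075  0.026 ]
wrist batten_tail_end 0.78 [313. 258.] [ 0.4905 -0.0237  0.026 ]
wrist batten_tail_end 0.68 [499. 256.] [0.6969 0.0454 0.026 ]
side knob 0.55 [327. 232.] [0.4645 0.0833 0.095 ]
side sleeve_top 0.69 [328. 237.] [0.4594 0.087  0.08  ]
side push_plate 0.71 [326. 254.] [0.4445 0.1519 0.078 ]
side push_plate 0.34 [326. 203.] [ 0.5116 -0.0576  0.078 ]
side nose 0.77 [327. 225.] [ 0.4923 -0.0141  0.026 ]
side batten_tail_end 0.84 [207. 285.] [0.7419 0.3301 0.026 ]
side batten_tail_end 0.72 [260. 222.] [0.7058 0.0478 0.026 ]
scene head 0.51 [254. 229.] [ 0.554  -0.2461  0.018 ]
scene knob 0.71 [301. 208.] [ 0.5653 -0.0816  0.095 ]
scene knob 0.52 [341. 171.] [0.4618 0.081  0.095 ]
scene sleeve_top 0.68 [341. 172.] [0.4541 0.0838 0.08  ]
scene sleeve_top 0.52 [396. 133.] [0.3411 0.3289 0.08  ]
scene push_plate 0.55 [358. 165.] [0.44   0.1489 0.078 ]
scene nose 0.74 [317. 190.] [ 0.4697 -0.0063  0.026 ]
scene batten_tail_end 0.97 [433. 242.] [0.7605 0.2986 0.026 ]
scene batten_tail_end 0.88 [348. 251.] [0.7186 0.0284 0.026 ]
```

View pics/w1.png

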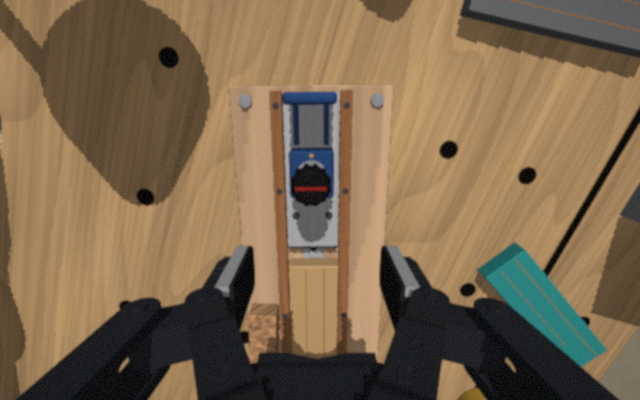

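The wrist view shows the knob at (311,187) with its red line across the jig. The tool's closing line is already along the jig's x. I'll go lower and refine from the red line.

```bash
python3 -m creep '{"dp":[[-0.08,0.04,-0.5],[0,0,-0.5],[0,0,-0.4],[0,0,0]],"roll":[0,0,0,0],"claw":[60,60,60,60]}'
python3 - <<'E'
from h import *
s=manip.observe(); T=np.array(s["tool_pos"]); print(T,s["eef_rot"])
c=imaging.capture("wrist");cv2.imwrite("pics/w2.png",c["img"])
print("tcp proj",proj(c,T),"expected knob top at", proj(c,[T[0],T[1],.107]))
b,g,r=[c["img"][...,i].astype(int) for i in range(3)]
m=((r>110)&(g<60)&(b<60)).astype(np.uint8)
n,l,st,ce=cv2.connectedComponentsWithStats(m)
for i in range(1,n):
    if st[i,4]>30: 
        print(st[i],ce[i],at_z(c,ce[i],.107)); ys,xs=np.nonzero(l==i)
        d=cv2.fitLine(np.c_[xs,ys].astype(np.float32),2,0,.01,.01).ravel()
        A=at_z(c,d[2:],.107);B=at_z(c,d[2:]+20*d[:2],.107);print("yaw",np.degrees(np.arctan2(*(B-A)[1::-1])))
for q,z in (("knob",.095),("sleeve_top",.08),("push_plate",.078),("nose",.026),("batten_tail_end",.026)):
    for k in nets.mark_of("wrist",q)[:1]: print(q,k["conf"],k["position"],at_z(c,k["position"],z))
E
```

```text
t: 4.53
tool_pos: [0.4569, 0.0769, 0.1606]
eef_rot: [-0.002, 0.591, 0.807, -0.001]
force: [-0.0, 0.2, 0.6]
width: 0.0604
grasp_force: 0.0
[0.45689599 0.07685442 0.16055154] [-0.00150989  0.5905866   0.80697169 -0.00137314]
tcp proj [316.48061105 271.13966807] expected knob top at [316.85567211 227.04098706]
[298 224  41   4 163] [317.87730061 225.49079755] [0.45718555 0.07802949 0.107     ]
yaw 17.800462706133644
knob 0.91 [320.2, 220.3] [0.45898797 0.07738258 0.095     ]
sleeve_top 0.8 [316.8, 210.8] [0.4564072  0.07797617 0.08      ]
push_plate 0.78 [315.3, 95.0] [0.43212694 0.15117585 0.078     ]
nose 0.61 [316.7, 279.9] [ 0.48269299 -0.00561027  0.026     ]
batten_tail_end 0.93 [545.6, 294.1] [0.69468626 0.04621017 0.026     ]
```

View pics/w2.png

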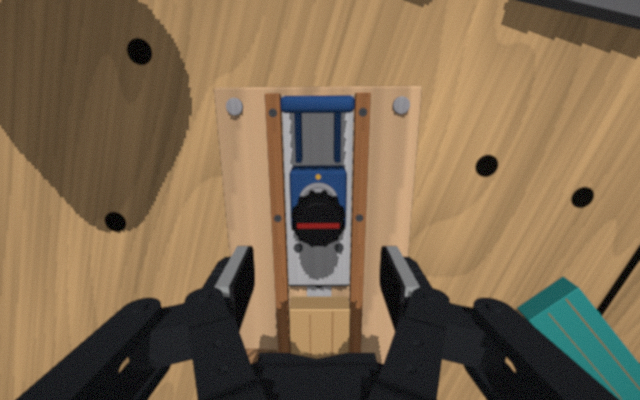

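The red line is at (318,225), which puts the knob's axis at about (0.457, 0.078), with the jig's yaw at 17.8°. I'll descend over the knob with a slight y correction and close the gripper.

```bash
python3 -m creep '{"dp":[[0,0.02,-0.5],[0,0,-0.5],[0,0,-0.3],[0,0,-0.14],[0,0,0]],"roll":[0,0,0,0,0],"claw":[60,60,60,60,60]}'; python3 -m creep '{"dp":[[0,0,0],[0,0,0],[0,0,0],[0,0,0]],"roll":[0,0,0,0],"claw":[40,34,30,30]}' 40
```

```text
t: 5.45
tool_pos: [0.4586, 0.078, 0.0903]
eef_rot: [-0.0, 0.591, 0.807, -0.0]
force: [-1.0, 0.1, -0.6]
width: 0.0602
grasp_force: 0.0
t: 5.95
tool_pos: [0.4571, 0.0776, 0.0909]
eef_rot: [-0.001, 0.59, 0.807, -0.001]
force: [-5.5, -2.2, 5.7]
width: 0.0326
grasp_force: 39.3
```

```bash
python3 -m creep '{"dp":[[-0.02,-0.01,0.08],[0,0,0.08],[0,0,0.05],[0,0,0],[0,0,0]],"roll":[0,0,0,0,0],"claw":[30,30,30,30,30]}'
```

```text
t: 6.58
tool_pos: [0.457, 0.0775, 0.1003]
eef_rot: [-0.0, 0.591, 0.807, -0.0]
force: [1.3, 0.9, -10.5]
width: 0.0328
grasp_force: 40.6
```

```bash
python3 -m creep '{"dp":[[0,0,0.06],[0,0,0],[0,0,0]],"roll":[0,0,0],"claw":[30,30,30]}'
```

```text
t: 6.95
tool_pos: [0.4571, 0.0775, 0.1035]
eef_rot: [-0.0, 0.591, 0.807, -0.0]
force: [0.1, 1.8, -10.5]
width: 0.0328
grasp_force: 40.7
```

```bash
python3 -m creep '{"dp":[[0,0,0],[0,0,0],[0,0,0]],"roll":[0.6,0.6,0],"claw":[30,30,30]}'; python3 -c "
from h import *
s=manip.observe();print(s['moment'],s['force'],s['qpos'][5])"
```

```text
t: 7.32
tool_pos: [0.457, 0.0775, 0.1035]
eef_rot: [-0.0, 0.521, 0.853, -0.0]
force: [0.0, 1.2, -11.8]
width: 0.0326
grasp_force: 40.7
[ 0.16926581  0.16592665 -0.03431517] [  0.04647066   1.15418969 -11.76464329] -0.3597218766722282
```

Force and moment are low, so the pin is clear of the slot. I'll continue the turn to 90°.

```bash
python3 -m creep '{"dp":[[0,0,0],[0,0,0],[0,0,0],[0,0,0],[0,0,0]],"roll":[1,1,1,1,1],"claw":[30,30,30,30,30]}';  python3 -m creep '{"dp":[[0,0,0],[0,0,0],[0,0,0],[0,0,0],[0,0,0]],"roll":[1,1,1,1,1],"claw":[30,30,30,30,30]}'; python3 -m creep '{"dp":[[0,0,0],[0,0,0]],"roll":[0.05,0],"claw":[30,30]}'; python3 -c "
from h import *
s=manip.observe();print(s['moment'],s['force'],s['qpos'][5])"
```

```text
t: 7.95
tool_pos: [0.457, 0.0774, 0.1035]
eef_rot: [-0.001, 0.196, 0.981, -0.0]
force: [-0.1, 0.2, -10.1]
width: 0.0328
grasp_force: 40.7
t: 8.57
tool_pos: [0.457, 0.0773, 0.1035]
eef_rot: [-0.001, -0.151, 0.989, -0.0]
force: [-1.6, 0.6, -11.2]
width: 0.0329
grasp_force: 40.7
t: 8.82
tool_pos: [0.457, 0.0773, 0.1035]
eef_rot: [-0.001, -0.152, 0.988, -0.0]
force: [-2.1, 0.6, -12.2]
width: 0.033
grasp_force: 40.7
[-0.12144341  0.21125104  0.02952901] [ -2.07661229   0.58982043 -12.16298703] -1.7610347880690334
```

Next I'll let it down about 5 mm into the notch, check the force, and open to 50 mm.

```bash
python3 -m creep '{"dp":[[0,0,-0.05],[0,0,-0.05],[0,0,0],[0,0,0]],"roll":[0,0,0,0],"claw":[30,30,30,30]}';  python3 -m creep '{"dp":[[0,0,0],[0,0,0],[0,0,0],[0,0,0]],"roll":[0,0,0,0],"claw":[36,42,50,50]}'; python3 -m creep '{"dp":[[0,0,0.3],[0,0,0.6],[0,0,0.6],[0,0,0]],"roll":[0,0,0,0],"claw":[50,50,50,50]}'
python3 - <<'E'
from h import *
c=imaging.capture("wrist");cv2.imwrite("pics/w3.png",c["img"])
b,g,r=[c["img"][...,i].astype(int) for i in range(3)]
m=((r>110)&(g<60)&(b<60)).astype(np.uint8)
n,l,st,ce=cv2.connectedComponentsWithStats(m)
for i in range(1,n):
    if st[i,4]>30: 
        print(st[i],ce[i],at_z(c,ce[i],.115)); ys,xs=np.nonzero(l==i)
        d=cv2.fitLine(np.c_[xs,ys].astype(np.float32),2,0,.01,.01).ravel()
        A=at_z(c,d[2:],.115);B=at_z(c,d[2:]+20*d[:2],.115);print("yaw",np.degrees(np.arctan2(*(B-A)[1::-1])))
for q,z in (("knob",.103),("push_plate",.078),("nose",.026),("batten_tail_end",.026)):
    for k in nets.mark_of("wrist",q)[:1]: print(q,k["conf"],k["position"],at_z(c,k["position"],z))
E
```

```text
t: 9.32
tool_pos: [0.457, 0.0773, 0.0991]
eef_rot: [-0.001, -0.153, 0.988, -0.0]
force: [-4.6, -1.9, -5.0]
width: 0.033
grasp_force: 41.5
t: 9.82
tool_pos: [0.4583, 0.0776, 0.0994]
eef_rot: [0.001, -0.153, 0.988, -0.0]
force: [-0.7, -0.6, 0.3]
width: 0.0501
grasp_force: 0.0
t: 10.32
tool_pos: [0.4602, 0.0778, 0.1776]
eef_rot: [0.004, -0.153, 0.988, -0.0]
force: [1.1, 0.5, 0.9]
width: 0.0503
grasp_force: 0.0
[298 214  40   4 154] [317.31818182 215.46103896] [0.45693445 0.07787875 0.115     ]
yaw 107.97892215841556
knob 0.7 [319.2, 210.0] [0.45706955 0.07927098 0.103     ]
push_plate 0.95 [421.0, 199.2] [0.43402121 0.15259204 0.078     ]
nose 0.76 [218.3, 179.5] [ 0.48285489 -0.00804685  0.026     ]
batten_tail_end 0.75 [199.6, 181.1] [ 0.48947422 -0.02391747  0.026     ]
```

View pics/w3.png

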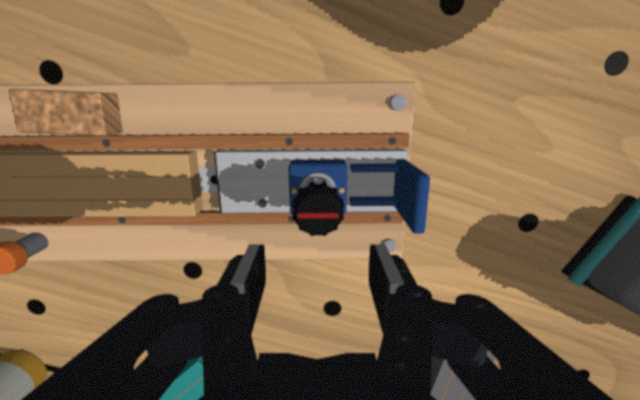

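The red line now lies along the jig (yaw 108°, at (318,215)) and the knob stayed up, so the plunger is parked. I'll turn the wrist back, close the fingers and go behind the push plate at (0.433, 0.151).

```bash
python3 -m creep '{"dp":[[-0.15,0.43,0],[-0.15,0.43,0],[-0.15,0.43,0],[-0.15,0.43,0],[-0.13,0.44,0]],"roll":[-1,-1,-1,-1,-1],"claw":[0,0,0,0,0]}';  python3 -m creep '{"dp":[[0,0,0],[0,0,0],[0,0,0],[0,0,0],[0,0,0]],"roll":[-1,-1,-1,-1,-1],"claw":[0,0,0,0,0]}'; python3 -m creep '{"dp":[[0,0,-0.5],[0,0,-0.5],[0,0,-0.5],[0,0,-0.5],[0,0,0]],"roll":[-1,-0.25,0,0,0],"claw":[0,0,0,0,0]}'
```

```text
t: 11.2
tool_pos: [0.4198, 0.1858, 0.1725]
eef_rot: [-0.001, 0.197, 0.98, -0.001]
force: [0.9, -0.8, -0.1]
width: -0.0
grasp_force: 0.0
t: 11.82
tool_pos: [0.4201, 0.1852, 0.1724]
eef_rot: [-0.001, 0.52, 0.854, -0.001]
force: [0.3, 0.6, -1.4]
width: -0.0002
grasp_force: 0.0
t: 12.45
tool_pos: [0.418, 0.1844, 0.0708]
eef_rot: [-0.002, 0.591, 0.807, -0.003]
force: [0.2, -0.3, 0.7]
width: -0.0001
grasp_force: 0.0
```

```bash
python3 -m creep '{"dp":[[0.06,0.02,0.14],[0.06,-0.19,0],[0.06,-0.19,0],[0,0,0]],"roll":[0,0,0,0],"claw":[0,0,0,0]}'
python3 -m creep '{"dp":[[0.012,-0.038,0],[0.012,-0.038,0],[0.012,-0.038,0],[0.012,-0.038,0]],"roll":[0,0,0,0],"claw":[0,0,0,0]}'
```

```text
t: 12.95
tool_pos: [0.4306, 0.1667, 0.0813]
eef_rot: [0.0, 0.591, 0.807, 0.0]
force: [-0.3, -0.7, -0.4]
width: 0.0
grasp_force: 0.0
t: 13.45
tool_pos: [0.4321, 0.1607, 0.0807]
eef_rot: [-0.001, 0.591, 0.807, 0.0]
force: [-2.3, 4.5, 0.3]
width: -0.0003
grasp_force: 2.6
```

```bash
python3 -m creep '{"dp":[[0.012,-0.038,0],[0.012,-0.038,0],[0.012,-0.038,0],[0.012,-0.038,0],[0.012,-0.038,0]],"roll":[0,0,0,0,0],"claw":[0,0,0,0,0]}'
python3 -m creep '{"dp":[[0.012,-0.038,0],[0.012,-0.038,0],[0.012,-0.038,0],[0.012,-0.038,0],[0.012,-0.038,0]],"roll":[0,0,0,0,0],"claw":[0,0,0,0,0]}'
python3 - <<'E'
from h import *
c=imaging.capture("wrist");S=imaging.capture("scene");w=imaging.capture("side")
for n,i,b in (("scene",S,(210,150,390,270)),("side",w,(280,150,380,290))):
    x0,y0,x1,y1=b; cv2.imwrite(f"pics/{n}4.png",cv2.resize(i["img"][y0:y1,x0:x1],None,fx=4,fy=4,interpolation=2))
for n,k in (("wrist",c),("side",w),("scene",S)):
  for q,z in (("nose",.026),("batten_tail_end",.026),("head",.018),("batten",.018)):
    for r in nets.mark_of(n,q)[:2]:
        p=at_z(k,r["position"],z)[:2]-[.457,.078]; print(n,q,round(r["conf"],2),"y from knob0",np.round(p@[-.306,.952],4),"x",np.round(p@[.952,.306],3))
E
```

```text
t: 14.08
tool_pos: [0.4351, 0.1512, 0.0807]
eef_rot: [-0.001, 0.591, 0.807, 0.0]
force: [-1.0, 5.5, 0.4]
width: 0.0001
grasp_force: 2.6
t: 14.7
tool_pos: [0.4382, 0.1419, 0.0807]
eef_rot: [-0.001, 0.591, 0.807, 0.001]
force: [-1.1, 6.5, -0.2]
width: 0.0001
grasp_force: 3.0
side batten_tail_end 0.9 y from knob0 0.1515 x 0.339
side head 0.55 y from knob0 0.3985 x 0.119
side head 0.22 y from knob0 -0.2784 x 0.062
side batten 0.85 y from knob0 0.1654 x 0.248
side batten 0.77 y from knob0 -0.1623 x 0.294
scene nose 0.72 y from knob0 -0.1017 x -0.003
scene batten_tail_end 0.68 y from knob0 -0.1116 x -0.002
scene batten_tail_end 0.67 y from knob0 -0.1195 x 0.232
scene head 0.79 y from knob0 -0.3267 x 0.003
scene batten 0.93 y from knob0 -0.2008 x 0.303
scene batten 0.89 y from knob0 -0.2138 x 0.001
```

View pics/side4.png

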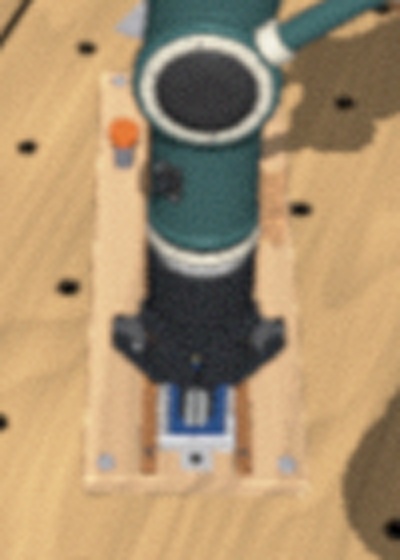

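The side view shows the fingers behind the push plate at crop (195,385), and the tail stop sliding with about 6 N. I'll continue gently in smaller steps.

```bash
python3 -m creep '{"dp":[[0.009,-0.028,0],[0.009,-0.028,0],[0.009,-0.028,0],[0.009,-0.028,0]],"roll":[0,0,0,0],"claw":[0,0,0,0]}'
python3 -m creep '{"dp":[[0.006,-0.019,0],[0.006,-0.019,0],[0.006,-0.019,0]],"roll":[0,0,0],"claw":[0,0,0]}'
```

```text
t: 15.95
tool_pos: [0.44, 0.1363, 0.0807]
eef_rot: [-0.001, 0.591, 0.807, 0.001]
force: [-0.5, 6.4, -0.3]
width: -0.0
grasp_force: 3.1
t: 16.32
tool_pos: [0.4409, 0.1335, 0.0807]
eef_rot: [-0.001, 0.591, 0.807, 0.001]
force: [-1.1, 6.1, -0.9]
width: -0.0002
grasp_force: 3.1
```

```bash
python3 -m creep '{"dp":[[0.006,-0.019,0],[0.006,-0.019,0],[0.006,-0.019,0]],"roll":[0,0,0],"claw":[0,0,0]}'
```

```text
t: 16.7
tool_pos: [0.4418, 0.1307, 0.0807]
eef_rot: [-0.001, 0.591, 0.807, 0.001]
force: [-0.2, 6.4, -0.3]
width: -0.0001
grasp_force: 3.1
```

```bash
python3 -m creep '{"dp":[[0.006,-0.019,0],[0.006,-0.019,0],[0.006,-0.019,0]],"roll":[0,0,0],"claw":[0,0,0]}'
```

```text
t: 17.08
tool_pos: [0.442, 0.1303, 0.0808]
eef_rot: [-0.003, 0.592, 0.806, 0.002]
force: [-5.0, 19.2, 1.1]
width: -0.0002
grasp_force: 10.1
```

```bash
python3 -m creep '{"dp":[[0.006,-0.019,0],[0.006,-0.019,0],[0.006,-0.019,0]],"roll":[0,0,0],"claw":[0,0,0]}'
```

```text
t: 17.45
tool_pos: [0.442, 0.1302, 0.0809]
eef_rot: [-0.005, 0.592, 0.806, 0.004]
force: [-8.2, 32.4, 1.9]
width: -0.0001
grasp_force: 16.4
```

It's home: the motion stopped and the force rose to 33 N. I'll ease off a little, hold, then back away.

```bash
python3 -m creep '{"dp":[[-0.006,0.019,0],[0,0,0],[0,0,0],[0,0,0]],"roll":[0,0,0,0],"claw":[0,0,0,0]}'
python3 -m creep '{"dp":[[-0.006,0.019,0],[-0.006,0.019,0],[-0.006,0.019,0],[-0.012,0.038,0],[-0.012,0.038,0]],"roll":[0,0,0,0,0],"claw":[0,0,0,0,0]}'
python3 -m creep '{"dp":[[-0.06,0.19,0],[-0.12,0.38,0],[0,0,0.8],[0,0,1],[0,0,1]],"roll":[0,0,0,0,0],"claw":[0,0,0,0,0]}'
python3 -m creep '{"dp":[[0.3,-0.9,0.2],[0.3,-0.9,0],[0.3,-0.9,0],[0,0,0],[0,0,0]],"roll":[0,0,0,0,0],"claw":[30,60,60,60,60]}'
python3 - <<'E'
from h import *
c=imaging.capture("wrist");cv2.imwrite("pics/w5.png",c["img"])
for q,z in (("knob",.103),("nose",.026),("batten_tail_end",.026),("head",.018),("batten",.018)):
    for r in nets.mark_of("wrist",q)[:1]:
        p=at_z(c,r["position"],z)[:2]-[.457,.078]; print(q,round(r["conf"],2),r["position"],"y",np.round(p@[-.306,.952],4),"x",np.round(p@[.952,.306],3))
E
```

```text
t: 17.95
tool_pos: [0.442, 0.1302, 0.0809]
eef_rot: [-0.004, 0.592, 0.806, 0.003]
force: [-7.0, 25.7, 1.6]
width: -0.0001
grasp_force: 12.9
t: 18.58
tool_pos: [0.4414, 0.1313, 0.0807]
eef_rot: [0.0, 0.59, 0.807, -0.0]
force: [-0.6, 0.1, 0.7]
width: 0.0003
grasp_force: 0.0
t: 19.2
tool_pos: [0.4319, 0.16, 0.222]
eef_rot: [-0.0, 0.591, 0.807, -0.0]
force: [1.3, 0.1, -0.7]
width: 0.0003
grasp_force: 0.0
t: 19.82
tool_pos: [0.4771, 0.0253, 0.2305]
eef_rot: [-0.0, 0.591, 0.807, -0.0]
force: [0.2, 0.2, -0.7]
width: 0.06
grasp_force: 0.0
knob 0.73 [314.8, 165.0] y -0.0319 x 0.002
nose 0.74 [315.3, 231.3] y -0.123 x 0.001
batten_tail_end 0.73 [315.5, 232.6] y -0.1246 x 0.001
head 0.51 [484.1, 376.1] y -0.3384 x 0.228
batten 0.85 [553.0, 272.8] y -0.1817 x 0.288
```

View pics/w5.png

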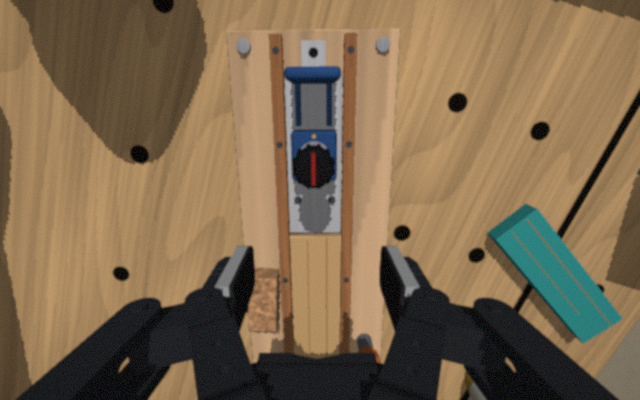

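The wrist view shows the tail stop's nose touching the batten at (315,232), with no gap. The red line is still along the jig at (314,165), so the plunger is still parked. The stop came at 123 + 200 = 323 mm from the knob's starting position, which agrees with the buffer's range. I'm handing in the job.

```bash
python3 -c "
from plant import ticket
print(ticket.close_job())"
```

```text
the job is handed in; nothing more can be done
None
```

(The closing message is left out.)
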